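# Find the rocking corner of a microscope plate and press its shim flat

### The arm

A 6-joint arm with a two-finger parallel gripper is mounted at the origin on the work surface. World frame = base frame: x ahead of the robot, y to its left, z up, the work surface at z = 0. Lengths are in mm, angles in rad, forces in N, time in s.
With the tool pointing down it reaches from about 250 to 775 mm from the base axis. Payload 4 kg.
Tool frame: the origin (TCP) lies midway between the tips of the shut fingers; the grasp point (between the pads) lies arm.hold_point_z behind it (arm.hold_point_z is the distance from the TCP to the grasp point, in mm); z points along the fingers, y is the direction in which the jaws open and shut (so a half turn about z gives the same grasp; the last joint's range is limited). The gripper opens to 94 mm and grips with 3 to 60 N. Pads are 16 mm wide; open, the fingers measure 119 mm over their backs; the gripper's body (75 mm by 177 mm) begins 78 mm behind the grasp point.
Start: joints at [1.147, 0.087, 1.371, -0, 1.684, -0.103], TCP at [173.439, 521.957, 205.506] pointing down, gripper open.
Joint ranges: [-3.1, 3.1], [-0.76, 2.03], [0.27, 2.55], [-1.08, 4.22], [0.17, 2.65], [-2.57, 2.57]. Speed limits (rad/s): [2.79, 2.79, 3.14, 3.14, 3.14, 3.14].

### API

Orientations are given as a rotation vector (axis times angle).
In Python, from workcell import arm gives the robot as it stands.
- The arm moves only by the tool drive_tool, never from a script. Its argument "targets" is a list that holds one entry, the list of rows, each a list of 7 numbers: the shift along the tool's x, y, z in cm, then the turn, a rotation vector about the tool's x, y, z in rad, then the closure in counts, from 0 (fully open) to 255 (shut). A call has 1 to 10 rows; each row shifts and turns the pose as measured when the row begins, along the tool's axes as they then stand; what a row does not reach is not made up. A row lasts 1/10 s, in which the tool goes at most 50 mm and 8.59 degrees, less where a joint would pass 70% of its speed; a pose out of reach is approached as far as the arm can. A call with a gripper value outside its range is refused whole. The fingers move at their own pace and stop on an object; "force" is the grip in N (left out, the last holds). Time passes only in rows, so rows that do not move let the fingers close. It gives the time, the measured TCP pose, the force and the opening at its end, in the units of the state.
- arm.read_state(): the state, without advancing time (a new reading comes with each control period).
- arm.camera(name): name is "side" or "top"; returns a dict with "image" (384x512x3 uint8, red, green, blue), "depth" (384x512 float32, mm along the optical axis (not along the pixel's ray), 0 where there is no reading), "mtx" (3x3 intrinsics, pixels), "eye" and "orientation" of the camera in the world. Camera axes: x right, y down, z forward; pixel columns grow to the right and rows downward; lengths in mm; the calibration is good to about 2 mm. A picture is of the moment at which its call begins.
- arm.finish_job(): hands the job in, once; it reports no verdict.
The state is a dict: "clock": time; "joint_pos": joint angles; "dq": joint speeds; "joint_torque": joint torques, N m; "eef_pos": TCP position; "tool_rot": TCP orientation; "contact_force": force on the tool from outside, world axes, zero at the start; "moment": the same for the moment, N m; "opening": finger opening in mm.
Only numpy, scipy, OpenCV 4.12 (cv2) and the standard library are available. Lean on these libraries where they do the work, as an engineer would, in place of code of your own. Each camera call takes 0.05 s, during which the arm holds its last target.

### The job

One corner of the microscope's levelling plate rocks. Press down on the plate's corners with closed fingertips until you find the one that gives, then press the raised steel shim beside that corner down flat on its seat, leaving the other three shims raised. Nothing is to be picked up: leave the tip box, jar and dish where they stand.

Things in the scene. Friction and masses are not known exactly. Their poses are not given: they have to be found in the camera images.
- base_center (a point): Centre of the top face of the levelling plate while level: an aluminium plate 144 mm (x) by 232 mm (y), 10 mm thick, in a dark low frame; its top face lies 36 mm above the bench. Axes: x away from the robot, y to the left, z up, turned with the frame. The middle of the plate has a round glass insert, 72 mm across, flush to 1 mm. Plate and frame are fixed to the bench.
- corner_near_left (a point): Spot to press on the plate's near left corner (near = robot side, left = +y), 22 mm from its near and its left edge (50 mm in x, 94 mm in y from the centre), 36 mm above the bench. Three corners are firm (give under 1 mm). One, different each time, looks the same but gives 3 mm at 4 N, 4 to 5 mm at 6 N, and springs back; once its shim is flat it no longer rocks.
- shimtip_near_left (a point): Spot to press on the near left corner's shim: a bare steel leaf 20 x 70 x 4 mm, along y, on a black seat outside the near edge, hinged at its inner end; the free end points left, past the corner. The spot is 58 mm from the hinge, 12 mm from the free end; 55 mm above the bench raised, 36 mm flat (level with the plate), then 89 mm in x and 123 mm in y from the plate's centre.
- shim_near_left (a joint): Angle of the near left corner's shim, rad: 0 raised (20 degrees), grows as pressed, 0.35 flat on its seat; starts at 0 to 0.03. Stiff hinge: about 5 N down at the spot moves it and it stays where left. Beside the rocking corner it goes all the way; beside a firm corner it jams about a third of the way down and stays there, which spoils the job.
- corner_near_right (a point): Spot to press on the plate's near right corner (near = robot side, left = +y), 22 mm from its near and its right edge (50 mm in x, 94 mm in y from the centre), 36 mm above the bench. Three corners are firm (give under 1 mm). One, different each time, looks the same but gives 3 mm at 4 N, 4 to 5 mm at 6 N, and springs back; once its shim is flat it no longer rocks.
- shimtip_near_right (a point): Spot to press on the near right corner's shim: a bare steel leaf 20 x 70 x 4 mm, along y, on a black seat outside the near edge, hinged at its inner end; the free end points right, past the corner. The spot is 58 mm from the hinge, 12 mm from the free end; 55 mm above the bench raised, 36 mm flat (level with the plate), then 89 mm in x and 123 mm in y from the plate's centre.
- shim_near_right (a joint): Angle of the near right corner's shim, rad: 0 raised (20 degrees), grows as pressed, 0.35 flat on its seat; starts at 0 to 0.03. Stiff hinge: about 5 N down at the spot moves it and it stays where left. Beside the rocking corner it goes all the way; beside a firm corner it jams about a third of the way down and stays there, which spoils the job.
- corner_far_left (a point): Spot to press on the plate's far left corner (near = robot side, left = +y), 22 mm from its far and its left edge (50 mm in x, 94 mm in y from the centre), 36 mm above the bench. Three corners are firm (give under 1 mm). One, different each time, looks the same but gives 3 mm at 4 N, 4 to 5 mm at 6 N, and springs back; once its shim is flat it no longer rocks.
- shimtip_far_left (a point): Spot to press on the far left corner's shim: a bare steel leaf 20 x 70 x 4 mm, along y, on a black seat outside the far edge, hinged at its inner end; the free end points left, past the corner. The spot is 58 mm from the hinge, 12 mm from the free end; 55 mm above the bench raised, 36 mm flat (level with the plate), then 89 mm in x and 123 mm in y from the plate's centre.
- shim_far_left (a joint): Angle of the far left corner's shim, rad: 0 raised (20 degrees), grows as pressed, 0.35 flat on its seat; starts at 0 to 0.03. Stiff hinge: about 5 N down at the spot moves it and it stays where left. Beside the rocking corner it goes all the way; beside a firm corner it jams about a third of the way down and stays there, which spoils the job.
- corner_far_right (a point): Spot to press on the plate's far right corner (near = robot side, left = +y), 22 mm from its far and its right edge (50 mm in x, 94 mm in y from the centre), 36 mm above the bench. Three corners are firm (give under 1 mm). One, different each time, looks the same but gives 3 mm at 4 N, 4 to 5 mm at 6 N, and springs back; once its shim is flat it no longer rocks.
- shimtip_far_right (a point): Spot to press on the far right corner's shim: a bare steel leaf 20 x 70 x 4 mm, along y, on a black seat outside the far edge, hinged at its inner end; the free end points right, past the corner. The spot is 58 mm from the hinge, 12 mm from the free end; 55 mm above the bench raised, 36 mm flat (level with the plate), then 89 mm in x and 123 mm in y from the plate's centre.
- shim_far_right (a joint): Angle of the far right corner's shim, rad: 0 raised (20 degrees), grows as pressed, 0.35 flat on its seat; starts at 0 to 0.03. Stiff hinge: about 5 N down at the spot moves it and it stays where left. Beside the rocking corner it goes all the way; beside a firm corner it jams about a third of the way down and stays there, which spoils the job.
- tipbox: Yellow box of pipette tips with clear lid, 85 x 120 x 67 mm, loose; origin under its centre. Not part of the job.
- jar: Small closed glass jar, 56 mm across, 75 mm high, loose; origin under its centre. Not part of the job.
- dish: Shallow clear dish, 86 mm across, 16 mm high, loose; origin under its centre. Not part of the job.
Not all that is in view belongs to the job. Of the things that look like the tipbox, take the one that is farthest to the robot's right at the start. Several things have the shape of the jar; the one meant has the colours described above.

How it is judged:
By the outcome, as a careful person would: the job done as asked, in the order asked, and still so for the second after the job is handed in, with the robot touching nothing.
It also fails if it takes over 51 s, if anything falls off the work surface, if the arm or the gripper's body presses on something with over 40 N, if the wrist force passes 120 N, or if a joint passes its speed limit or range.

## Working session

There is one attempt and no reset: what is moved stays moved. The work goes in short steps, Python scripts to look and compute and a tool call to move; the robot and the scene stay as the last step left them, time stands still between calls to the robot, and variables do not carry over. Pictures are saved under pics/ and viewed, and the job is handed in when it is done.

Besides the shell and the picture viewer there is one more tool, called as name(argument=value, ...), one argument or row to a line, values as JSON. drive_tool: Moves the arm, as the interface text tells. Its arguments: {"type":"object","properties":{"targets":{"type":"array","items":{"type":"array","items":{"type":"array","items":{"type":"number"}}}},"force":{"type":"number"}},"required":["targets"]}

```bash
mkdir -p pics; ls
python3 - <<'E'
from workcell import arm
import cv2,numpy as np
for n in("top","side"):
    c=arm.camera(n); cv2.imwrite(f"pics/{n}0.png",c["image"][:,:,::-1]); np.savez(f"{n}0.npz",**c)
    print(n,c["mtx"].tolist(),c["eye"],c["orientation"])
s=arm.read_state(); print(s, arm.hold_point_z)
E
```

```text
pics
top [[485.7389810090902, 0.0, 255.24331438148727], [0.0, 485.7389810090902, 193.85578734852075], [0.0, 0.0, 1.0]] [ 437.58635342  128.0116872  1299.65210599] [-2.16848802  2.21840913 -0.10590459]
side [[477.794931299594, 0.0, 257.78490375268564], [0.0, 477.794931299594, 181.68601273786214], [0.0, 0.0, 1.0]] [ 104.26804297 -873.88521977  668.34794136] [-2.05103162  0.43029404 -0.2527708 ]
{'clock': 0.1, 'joint_pos': array([ 1.14686787e+00,  8.79094173e-02,  1.37209674e+00, -1.49635569e-05,
        1.68363653e+00, -1.03109850e-01]), 'dq': array([ 0.00037975, -0.00282058, -0.00474617, -0.00166619, -0.00035095,
       -0.00140833]), 'joint_torque': array([ 1.16696665e-03, -3.41256344e+01, -3.03299940e+01,  7.18087354e-02,
        3.05134663e-02, -1.11075067e-04]), 'eef_pos': array([173.24394899, 521.46868392, 204.40900954]), 'tool_rot': array([-0.50170165, -3.10074595,  0.00311458]), 'contact_force': array([-0.57124218,  0.0320209 ,  0.37779276]), 'moment': array([-0.01036647,  0.01753176,  0.04158761]), 'opening': 94.22096067355984} 18.8
```

View pics/top0.png

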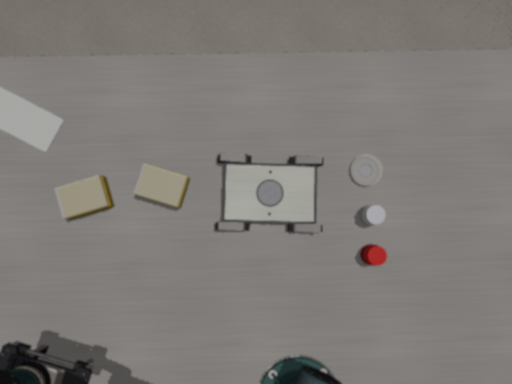

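View pics/side0.png

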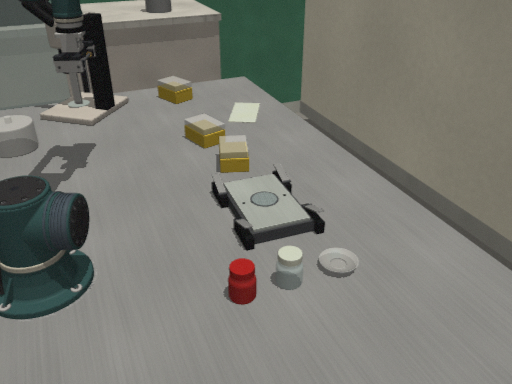

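The top view shows one levelling plate, centred near (270,193), with shims above and below it. There are two yellow boxes at (83,197) and (161,186), and a third appears only in the side view. The jars are white at (374,215) and red at (374,255), and the dish is at (366,170). The only thing that could be the plate is the one at (270,193); the white sheet at (25,120) is too bright and has no frame.

```bash
cat > h.py <<'E'
import numpy as np,cv2
from scipy.spatial.transform import Rotation as R
def pts(c):
    d=c["depth"];h,w=d.shape;u,v=np.meshgrid(np.arange(w),np.arange(h));K=c["mtx"]
    p=np.stack([(u-K[0,2])/K[0,0]*d,(v-K[1,2])/K[1,1]*d,d],-1)
    return p@R.from_rotvec(c["orientation"]).as_matrix().T+c["eye"]
def proj(c,P):
    q=(np.asarray(P)-c["eye"])@R.from_rotvec(c["orientation"]).as_matrix();q=q@c["mtx"].T
    return q[:,:2]/q[:,2:]
E
python3 - <<'E'
from h import *
c=dict(np.load("top0.npz"));P=pts(c);im=c["image"]
print(P[300,200],P[180,290],P[210,240])
reg=np.zeros(im.shape[:2],bool);reg[150:235,210:330]=1
hsv=cv2.cvtColor(im,cv2.COLOR_RGB2HSV)
print(im[180,245],im[193,270],im[160,310],im[227,230],im[140,270])
m=(reg&(im.min(2)>150)).astype(np.uint8)
n,l,s,ce=cv2.connectedComponentsWithStats(m);i=1+s[1:,4].argmax();m=(l==i).astype(np.uint8)
cn=max(cv2.findContours(m,0,2)[0],key=cv2.contourArea)
# intersect contour with z=36
uv=cn[:,0].astype(float);K=c["mtx"];M=R.from_rotvec(c["orientation"]).as_matrix()
ray=np.c_[(uv-K[[0,1],[2,2]])/K[0,0],np.ones(len(uv))]@M.T
W=c["eye"]+ray*((36-c["eye"][2])/ray[:,2])[:,None]
r=cv2.minAreaRect(W[:,:2].astype(np.float32));print(r,s[i])
z=P[...,2]
print("z plate",np.median(z[m>0]),"bench",np.median(z[250:300,100:240]))
big=cv2.resize(im[140:245,205:335],None,fx=6,fy=6,interpolation=cv2.INTER_CUBIC);cv2.imwrite("pics/crop.png",big[:600,:800,::-1])
E
```

```text
[257.93915681 250.55796856   2.49936974] [566.52809027   7.48979718  34.76202999] [490.54481167 140.07316681  41.87778898]
[159 160 153] [127 127 131] [125 122 119] [128 125 122] [130 127 124]
((534.1529541015625, 63.165260314941406), (226.68032836914062, 139.1308135986328), 87.2120590209961) [ 225  166   88   55 3806]
z plate 35.82366006190637 bench -0.322165582627008
```

View pics/crop.png

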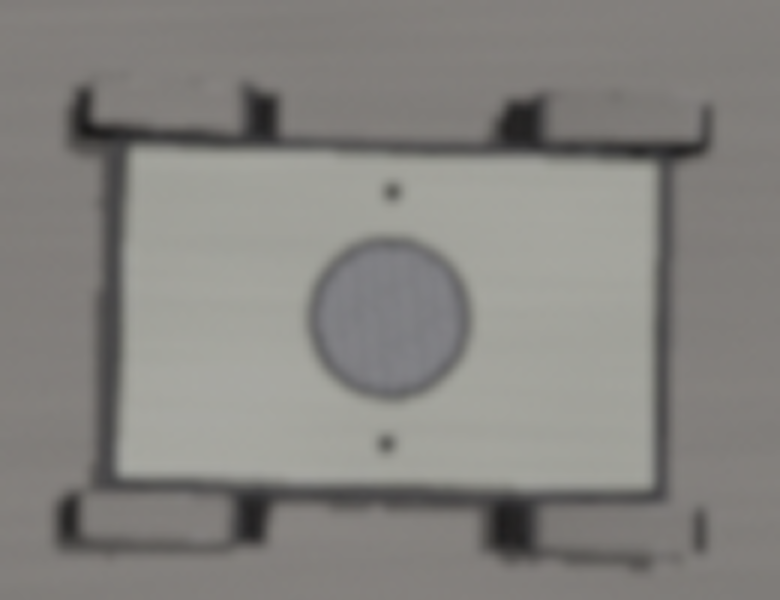

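```bash
cat >> h.py <<'E'
C=np.array([534.2,63.2]);YAW=np.deg2rad(-2.79)
def w(x,y,z):
    c,s=np.cos(YAW),np.sin(YAW);return np.array([C[0]+c*x-s*y,C[1]+s*x+c*y,z])
TG={}
for a,sx in(("near",-1),("far",1)):
    for b,sy in(("left",1),("right",-1)):
        TG["corner_%s_%s"%(a,b)]=w(50*sx,94*sy,36);TG["tip_%s_%s"%(a,b)]=w(89*sx,119*sy,55)
def step(delta_world):
    from workcell import arm
    s=arm.read_state();return R.from_rotvec(s["tool_rot"]).as_matrix().T@np.asarray(delta_world)/10
E
python3 - <<'E'
from h import *
for k,v in TG.items(): print(k,v.round(1))
for n,(a,b,c0,d) in(("top",(140,245,205,335)),("side",(155,260,200,330))):
    c=dict(np.load(n+"0.npz"))
    big=cv2.resize(c["image"][a:b,c0:d],None,fx=5,fy=5,interpolation=cv2.INTER_CUBIC)[:,:,::-1].copy()
    for k,v in TG.items():
        u=proj(c,[v])[0];cv2.circle(big,(int((u[0]-c0+.5)*5),int((u[1]-a+.5)*5)),4,(0,0,255),1)
    for p in [w(sx*72,sy*116,36) for sx in(-1,1) for sy in(-1,1)]:
        u=proj(c,[p])[0];cv2.circle(big,(int((u[0]-c0+.5)*5),int((u[1]-a+.5)*5)),3,(255,0,0),1)
    cv2.imwrite(f"pics/ov_{n}.png",big)
from workcell import arm
s=arm.read_state();print(R.from_rotvec(s["tool_rot"]).as_matrix().round(3))
E
```

```text
corner_near_left [488.8 159.5  36. ]
tip_near_left [451.1 186.4  55. ]
corner_near_right [479.7 -28.3  36. ]
tip_near_right [439.5 -51.3  55. ]
corner_far_left [588.7 154.7  36. ]
tip_far_left [628.9 177.7  55. ]
corner_far_right [579.6 -33.1  36. ]
tip_far_right [617.3 -60.   55. ]
[[-0.949  0.315 -0.001]
 [ 0.315  0.949 -0.002]
 [ 0.    -0.002 -1.   ]]
```

View pics/ov_top.png

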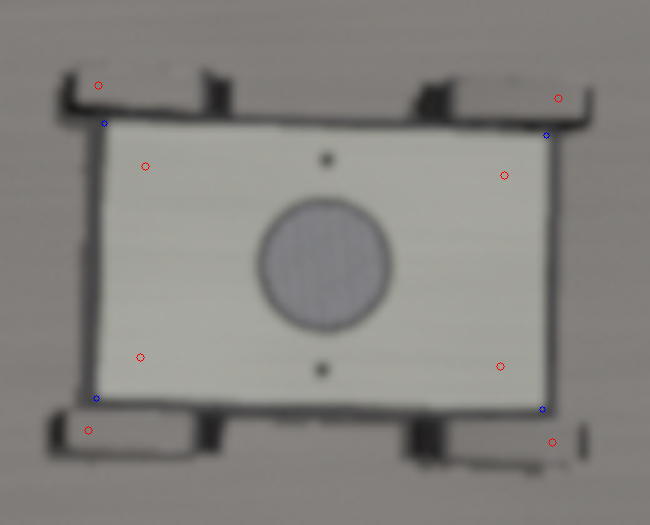

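View pics/ov_side.png

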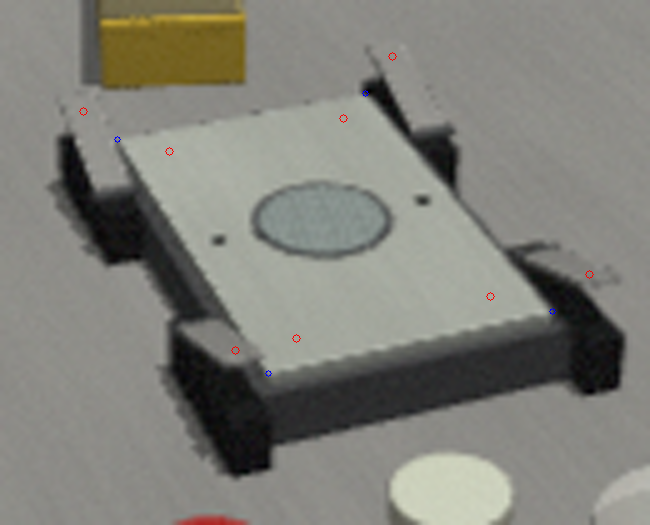

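drive_tool(
  targets=[
    [[0,0,0,0,0,-0.14,255],[0,0,0,0,0,-0.14,255],[-3,-3.2,0,0,0,0,255],[-3,-3.2,0,0,0,0,255],[-3,-3.2,0,0,0,0,255],[-3,-3.2,0,0,0,0,255],[-3,-3.2,0,0,0,0,255],[-3,-3.2,0,0,0,0,255],[-3,-3.2,0,0,0,0,255],[0,0,0,0,0,0,255]],
  ],
  force=30,
)

```text
clock: 1.1
eef_pos: [381.1, 282.4, 197.6]
tool_rot: [-0.036, -3.134, 0.018]
contact_force: [-0.3, 0.6, 0.5]
opening: 17.3
```

```bash
cat > go.py <<'E'
import sys
from h import *
from workcell import arm
s=arm.read_state();k=sys.argv[1];z=float(sys.argv[2]);t=TG[k].copy();t[2]=z
M=R.from_rotvec(s["tool_rot"]).as_matrix()
print("t",s["clock"],"pos",s["eef_pos"].round(1),"F",s["contact_force"].round(2),"op",round(s["opening"],1))
print("tool step cm",step(t-s["eef_pos"]).round(2),"yaw y-axis deg",np.rad2deg(np.arctan2(M[1,1],M[0,1])).round(1),"tilt",M[:,2].round(3))
# small rotation (tool) to plate-aligned, straight down
D=np.array([[-np.cos(YAW),-np.sin(YAW),0],[-np.sin(YAW),np.cos(YAW),0],[0,0,-1]])
print("rot",R.from_matrix(M.T@D).as_rotvec().round(3))
E
python3 go.py corner_near_left 50
```

```text
t 1.1 pos [381.1 282.4 197.6] F [-0.25  0.62  0.48] op 17.3
tool step cm [-11.15 -11.87  14.82] yaw y-axis deg 88.7 tilt [-0.007 -0.011 -1.   ]
rot [-0.011 -0.007  0.026]
```

drive_tool(
  targets=[
    [[-2.8,-3,0,0,0,0.026,255],[-2.8,-3,1,0,0,0,255],[-2.8,-3,3,0,0,0,255],[-2.8,-2.9,3,0,0,0,255],[0,0,3,0,0,0,255],[0,0,2,0,0,0,255],[0,0,0,0,0,0,255]],
  ],
)

```text
clock: 1.8
eef_pos: [488.7, 157.1, 73.1]
tool_rot: [-0.076, -3.131, 0.01]
contact_force: [-0.7, -0.7, 0.3]
opening: 0.5
```

```bash
python3 go.py corner_near_left 40
```

```text
t 1.8 pos [488.7 157.1  73.1] F [-0.69 -0.74  0.28] op 0.5
tool step cm [-0.03  0.26  3.31] yaw y-axis deg 87.2 tilt [-0.01  -0.006 -1.   ]
rot [-0.007 -0.009  0.   ]
```

drive_tool(
  targets=[
    [[0,0.2,2,0,0,0,255],[0,0,1,0,0,0,255],[0,0,0,0,0,0,255]],
  ],
)

```text
clock: 2.1
eef_pos: [488.6, 161.3, 44.1]
tool_rot: [-0.072, -3.133, 0.008]
contact_force: [0.3, -0.3, 0.5]
opening: 0.9
```

drive_tool(
  targets=[
    [[0,0,0.2,0,0,0,255]],
  ],
)

```text
clock: 2.2
eef_pos: [489.2, 162.0, 43.3]
tool_rot: [-0.071, -3.134, 0.007]
contact_force: [0.1, 0.2, 0.5]
opening: 0.4
```

drive_tool(
  targets=[
    [[0,0,0.2,0,0,0,255]],
  ],
)

```text
clock: 2.3
eef_pos: [489.8, 162.5, 42.4]
tool_rot: [-0.07, -3.136, 0.006]
contact_force: [0.1, -0.1, 0.8]
opening: 0.6
```

drive_tool(
  targets=[
    [[0,0,0.2,0,0,0,255]],
  ],
)

```text
clock: 2.4
eef_pos: [490.5, 162.8, 41.5]
tool_rot: [-0.069, -3.138, 0.006]
contact_force: [0.4, 0.5, -0.2]
opening: 0.9
```

drive_tool(
  targets=[
    [[0,-0.2,0.3,0,0,0,255],[0,-0.1,0.3,0,0,0,255]],
  ],
)

```text
clock: 2.6
eef_pos: [491.3, 159.9, 36.6]
tool_rot: [0.069, 3.14, -0.005]
contact_force: [-0.6, 0.4, -0.7]
opening: 0.5
```

drive_tool(
  targets=[
    [[0,0,0.25,0,0,0,255]],
  ],
)

```text
clock: 2.7
eef_pos: [491.6, 159.9, 35.9]
tool_rot: [0.069, 3.14, -0.004]
contact_force: [-6.1, -0.6, 18.0]
opening: 0.7
```

drive_tool(
  targets=[
    [[0,0,0.25,0,0,0,255]],
  ],
)

```text
clock: 2.8
eef_pos: [491.6, 159.9, 35.9]
tool_rot: [0.07, 3.14, -0.004]
contact_force: [-6.3, -1.5, 14.2]
opening: 0.4
```

drive_tool(
  targets=[
    [[0,0,0.25,0,0,0,255]],
  ],
)

```text
clock: 2.9
eef_pos: [491.5, 159.9, 35.9]
tool_rot: [0.07, 3.14, -0.003]
contact_force: [-5.0, -1.0, 12.0]
opening: 0.4
```

drive_tool(
  targets=[
    [[0,0,0.25,0,0,0,255]],
  ],
)

```text
clock: 3.0
eef_pos: [491.5, 159.9, 35.9]
tool_rot: [0.07, 3.139, -0.003]
contact_force: [-5.2, -0.9, 11.6]
opening: 0.7
```

Near left is firm: 18 N and no give, with the tip stopped at z=35.9. Next is far left.

drive_tool(
  targets=[
    [[0,0,-2,0,0,0,255],[-3,0,0,0,0,0,255],[-3,0,0,0,0,0,255],[-3,0,0,0,0,0,255],[-0.5,0,0,0,0,0,255],[0,0,0,0,0,0,255]],
  ],
)

```text
clock: 3.6
eef_pos: [588.7, 154.9, 57.6]
tool_rot: [0.071, 3.139, -0.002]
contact_force: [0.9, -0.8, 0.0]
opening: 0.1
```

```bash
python3 go.py corner_far_left 40
```

```text
t 3.6 pos [588.7 154.9  57.6] F [ 0.93 -0.85  0.04] op 0.1
tool step cm [ 0.   -0.02  1.76] yaw y-axis deg 87.4 tilt [ 0.002 -0.001 -1.   ]
rot [-0.001  0.002  0.004]
```

drive_tool(
  targets=[
    [[0,0,1.6,0,0,0,255],[0,0,0.1,0,0,0,255],[0,0,0.2,0,0,0,255]],
  ],
)

```text
clock: 3.9
eef_pos: [585.7, 154.9, 36.3]
tool_rot: [-0.07, -3.14, 0.003]
contact_force: [-0.2, 0.6, -0.3]
opening: 0.4
```

drive_tool(
  targets=[
    [[0,0,0.25,0,0,0,255]],
  ],
)

```text
clock: 4.0
eef_pos: [585.3, 155.1, 33.8]
tool_rot: [-0.07, -3.14, 0.003]
contact_force: [0.4, -0.2, 3.5]
opening: 0.2
```

drive_tool(
  targets=[
    [[0,0,0.25,0,0,0,255]],
  ],
)

```text
clock: 4.1
eef_pos: [585.5, 155.1, 32.3]
tool_rot: [0.069, 3.14, -0.003]
contact_force: [-0.5, -1.3, 7.5]
opening: 0.7
```

drive_tool(
  targets=[
    [[0,0,0.25,0,0,0,255]],
  ],
)

```text
clock: 4.2
eef_pos: [585.6, 155.2, 31.9]
tool_rot: [0.069, 3.139, -0.003]
contact_force: [-4.2, -1.1, 12.9]
opening: 0.3
```

drive_tool(
  targets=[
    [[0,0,0.25,0,0,0,255]],
  ],
)

```text
clock: 4.3
eef_pos: [585.6, 155.2, 32.0]
tool_rot: [0.068, 3.138, -0.003]
contact_force: [-3.7, -1.0, 10.5]
opening: 0.3
```

drive_tool(
  targets=[
    [[0,0,0.25,0,0,0,255]],
  ],
)

```text
clock: 4.4
eef_pos: [585.6, 155.2, 32.1]
tool_rot: [0.068, 3.137, -0.003]
contact_force: [-3.2, -1.5, 10.1]
opening: 0.5
```

Far left gives about 4 mm (36.3 → 32.3 at 7.5 N), so it is the rocking corner. Now its shim.

drive_tool(
  targets=[
    [[0,0,-3,0,0,0,255],[0,0,-2.5,0,0,0,255],[-2.1,1.3,0,0,0,0,255],[-2.1,1.3,0,0,0,0,255],[0,0,0,0,0,0,255],[0,0,0,0,0,0,255]],
  ],
)

```text
clock: 5.0
eef_pos: [626.7, 180.1, 89.5]
tool_rot: [0.067, 3.139, -0.004]
contact_force: [0.4, -1.2, -0.2]
opening: 0.4
```

```bash
python3 go.py tip_far_left 60;python3 - <<'E'
from h import *
from workcell import arm
o=[]
for n,(a,b,c0,d) in(("top",(130,245,205,335)),("side",(130,245,200,330))):
    c=arm.camera(n);o.append(cv2.resize(c["image"][a:b,c0:d],None,fx=3,fy=5*.6,interpolation=2))
cv2.imwrite("pics/p1.png",np.hstack(o)[:,:,::-1])
E
```

```text
t 5.0 pos [626.7 180.1  89.5] F [ 0.45 -1.25 -0.24] op 0.4
tool step cm [-0.22 -0.23  2.95] yaw y-axis deg 87.5 tilt [ 0.002 -0.002 -1.   ]
rot [-0.002  0.002  0.006]
```

View pics/p1.png

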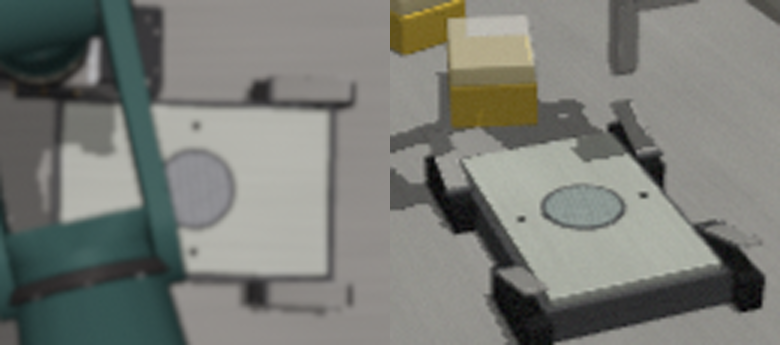

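The side crop shows the shut fingertips at (623,70), just above the far left shim's free end at (625,108). All four shims are still raised. I'll press down now.

drive_tool(
  targets=[
    [[-0.2,0,1.5,0,0,0,255],[0,0,0.8,0,0,0,255],[0,0,0,0,0,0,255]],
  ],
)

```text
clock: 5.4
eef_pos: [626.3, 178.7, 63.5]
tool_rot: [-0.069, -3.139, 0.005]
contact_force: [-0.7, 0.5, -0.2]
opening: 0.2
```

```bash
python3 go.py tip_far_left 55
```

```text
t 5.4 pos [626.3 178.7  63.5] F [-0.68  0.5  -0.19] op 0.2
tool step cm [-0.27 -0.08  0.85] yaw y-axis deg 87.5 tilt [-0.001 -0.003 -1.   ]
rot [-0.003 -0.001  0.005]
```

drive_tool(
  targets=[
    [[-0.3,0,0.3,0,0,0,255],[-0.1,0,0.4,0,0,0,255],[0,0,0.4,0,0,0,255]],
  ],
)

```text
clock: 5.7
eef_pos: [630.2, 178.9, 52.5]
tool_rot: [-0.069, -3.139, 0.002]
contact_force: [-2.1, 1.3, 6.1]
opening: 0.5
```

drive_tool(
  targets=[
    [[0,0,0.4,0,0,0,255],[0,0,0.4,0,0,0,255]],
  ],
)

```text
clock: 5.9
eef_pos: [630.4, 180.4, 46.5]
tool_rot: [-0.068, -3.141, -0.002]
contact_force: [-3.3, 0.7, 4.6]
opening: 0.5
```

drive_tool(
  targets=[
    [[0,0,0.4,0,0,0,255],[0,0,0.4,0,0,0,255]],
  ],
)

```text
clock: 6.1
eef_pos: [630.5, 181.4, 39.5]
tool_rot: [0.067, 3.14, 0.004]
contact_force: [-2.6, 1.3, 4.1]
opening: 0.3
```

drive_tool(
  targets=[
    [[0,0,0.4,0,0,0,255],[0,0,0.4,0,0,0,255]],
  ],
)

```text
clock: 6.3
eef_pos: [631.0, 181.6, 34.9]
tool_rot: [0.067, 3.138, 0.005]
contact_force: [-9.6, -0.0, 24.6]
opening: 0.6
```

drive_tool(
  targets=[
    [[0,0,0.3,0,0,0,255],[0,0,0.2,0,0,0,255]],
  ],
)

```text
clock: 6.5
eef_pos: [630.7, 181.6, 35.5]
tool_rot: [0.066, 3.137, 0.005]
contact_force: [-4.6, 0.9, 9.9]
opening: 0.5
```

drive_tool(
  targets=[
    [[0,0,-2,0,0,0,255],[0,0,-2,0,0,0,255],[2.1,-1.3,0,0,0,0,255],[2.1,-1.3,0,0,0,0,255],[0,0,0,0,0,0,255]],
  ],
)

```text
clock: 7.0
eef_pos: [587.8, 152.9, 71.2]
tool_rot: [0.068, 3.136, -0.007]
contact_force: [-0.6, 0.5, -0.4]
opening: 0.6
```

```bash
python3 go.py corner_far_left 40
```

```text
t 7.0 pos [587.8 152.9  71.2] F [-0.6   0.54 -0.38] op 0.6
tool step cm [-0.06  0.19  3.12] yaw y-axis deg 87.5 tilt [ 0.005 -0.005 -1.   ]
rot [-0.004  0.005  0.005]
```

Re-checking that the corner is firm now.

drive_tool(
  targets=[
    [[0,0.1,1.5,0,0,0,255],[0,0,1.3,0,0,0,255],[0,0,0.1,0,0,0,255]],
  ],
)

```text
clock: 7.3
eef_pos: [589.2, 153.3, 37.4]
tool_rot: [0.069, 3.136, -0.009]
contact_force: [-0.4, 0.1, -0.2]
opening: 0.5
```

drive_tool(
  targets=[
    [[0,0,0.2,0,0,0,255],[0,0,0.25,0,0,0,255]],
  ],
)

```text
clock: 7.5
eef_pos: [589.8, 153.4, 35.1]
tool_rot: [0.068, 3.137, -0.011]
contact_force: [-9.1, -2.2, 20.3]
opening: 0.1
```

drive_tool(
  targets=[
    [[0,0,0.25,0,0,0,255],[0,0,0.25,0,0,0,255]],
  ],
)

```text
clock: 7.7
eef_pos: [589.7, 153.4, 35.5]
tool_rot: [0.067, 3.138, -0.013]
contact_force: [-5.3, -2.4, 11.0]
opening: 0.2
```

drive_tool(
  targets=[
    [[0,0,-3,0,0,0,255],[0,0,-4,0,0,0,255],[4,0,-4,0,0,0,255],[4,0,-3,0,0,0,255],[4,0,0,0,0,0,255],[4,0,0,0,0,0,255],[4,0,0,0,0,0,255],[4,0,0,0,0,0,255],[0,0,0,0,0,0,255],[0,0,0,0,0,0,255]],
  ],
)

```text
clock: 8.7
eef_pos: [352.3, 167.1, 175.9]
tool_rot: [0.065, 3.132, -0.009]
contact_force: [0.3, 0.3, 0.0]
opening: -0.0
```

```bash
python3 go.py corner_far_left 40;python3 - <<'E'
from h import *
from workcell import arm
o=[]
for n,(a,b,c0,d) in(("top",(130,245,205,335)),("side",(130,245,200,330))):
    c=arm.camera(n);np.savez(n+"1.npz",**c);o.append(cv2.resize(c["image"][a:b,c0:d],None,fx=3,fy=3,interpolation=2))
cv2.imwrite("pics/p2.png",np.hstack(o)[:,:,::-1])
E
```

```text
t 8.7 pos [352.3 167.1 175.9] F [0.26 0.31 0.04] op -0.0
tool step cm [-23.56  -0.19  13.8 ] yaw y-axis deg 87.6 tilt [ 0.009 -0.006 -1.   ]
rot [-0.006  0.009  0.007]
```

View pics/p2.png

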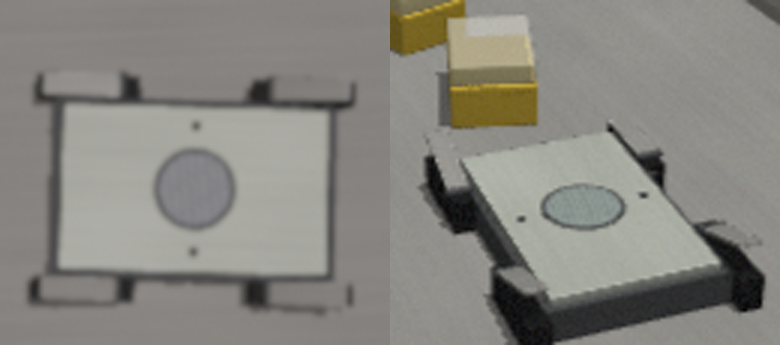

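The far left shim (side crop, around (635,135)) now lies flat. The other three are still raised, and the robot is clear of everything.

```bash
python3 -c "
from h import *
for n in ('top','side'):
    a=dict(np.load(n+'0.npz'));b=dict(np.load(n+'1.npz'));Q=(pts(a),pts(b))
    for k,v in TG.items():
        if k[:3]=='tip':
            for nm,q in zip('01',Q):
                m=np.linalg.norm(q[...,:2]-v[:2],axis=-1)<8; z=q[...,2][m]; print(n,k,nm,m.sum(),np.median(z).round(1) if m.sum() else '')
from workcell import arm
print(arm.finish_job())
"
```

```text
top tip_near_left 0 30 56.0
top tip_near_left 1 33 54.8
top tip_near_right 0 34 54.7
top tip_near_right 1 35 55.0
top tip_far_left 0 31 53.5
top tip_far_left 1 32 35.9
top tip_far_right 0 35 53.0
top tip_far_right 1 35 53.7
side tip_near_left 0 26 56.1
side tip_near_left 1 22 56.2
side tip_near_right 0 30 32.7
side tip_near_right 1 34 32.2
side tip_far_left 0 22 55.2
side tip_far_left 1 11 37.7
side tip_far_right 0 30 32.6
side tip_far_right 1 28 33.1
the job is handed in; nothing more can be done
None
```

The rocking corner was far left. I pressed its shim flat on its seat and handed the job in at about 9 s.

- **Finding the corner:** Near left was firm, with no give at 18 N. Far left gave about 4 mm at 7.5 N. I stopped there and did not press the two right corners.
- **After pressing the shim:** Far left is firm now; it stopped at z of about 35.5 mm under 11–20 N. The top camera reads its shim spot at 35.9 mm, down from 53.5 mm.
- **Other shims:** The other three are still raised, at 54–55 mm in the top camera and unchanged within 1.2 mm.
- **Disagreeing check:** The side camera read about 33 mm at the two right shims, both before and after. I think that view sees past those leaves, because the top camera and the picture both show them raised.
- **Loose items:** I never touched the tip box, jar or dish, and the arm ended clear of everything.

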